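# Clamp the mortar and bring the pestle to the ready

### The job

Get ready to pound: first push the clamp's lever all the way down so that the loaded mortar is clamped to the block. Then draw the wooden pestle out of its sloping holder, turn it upright with its thick end down, and bring it over the middle of the mortar's mouth. Finish while still holding it there, still and raised, its thick end a few centimetres above the rim and clear of everything but the gripper; leave the spoon, the mortar and everything else where they are.

Things in the scene. Friction and masses are not known exactly. Their poses are not given: they have to be found in the camera images.
- block: Hardwood pounding block, 280 (x) x 220 (y) x 45 mm high, fixed on the table, turned by up to 0.2 rad. Origin: centre of its underside on the table; z up. The steel clamp grips the middle of its -y edge (upright post 26 x 12 mm, 120 mm high, jaw reaching in over the mortar's foot).
- clamp (a joint): Angle of the clamp's lever, rad: 0 = fully down, level, against its stop (clamped); starts raised at 0.6 to 0.9; upper stop 1.0. Friction about 0.3 N m, no spring: it stays where left. Pressing straight down on it with closed fingers, 50 to 65 mm (level distance) out from the pivot, takes it down. It is linked to a rubber pad that comes down on the mortar's foot.
- clamp_pivot (a point): The lever's pivot, on the clamp's post, 116 mm above the table; axes as the block's. The lever turns about the block's x. It is a steel bar 125 mm long, 18 to 24 mm wide, 10 to 15 mm thick (centre line through the pivot), running outward along the block's -y with a black grip on its outer 45 mm; raised, it slopes up and outward.
- clamp_end (a point): Middle of the top face at the lever's outer end (120 mm from the pivot along the lever, 7.5 mm above the lever's centre line).
- mortar: Dark wooden mortar, 1.6 kg, loose, standing on the block with its foot under the clamp's pad: foot 148 mm across and 14 mm high, goblet above it, 85 mm high in all. Origin: centre of its underside; z up.
- mortar_mouth (a point): Centre of the mortar's mouth, in the plane of the rim (130 mm above the table). The mouth is 104 mm wide inside, 116 mm outside.
- holder: Wooden holder fixed on the table, base 170 x 200 x 14 mm, turned up to 0.25 rad. Two square sockets at y = +65 and -65 mm, leaning 0.70 rad from vertical towards its +x (away from the robot), 85 mm deep along the slope (lower wall 105 mm), 48 mm wide inside. Origin: on the table, below the middle between the socket bottoms, which are 45 mm up. Pestle in one, spoon in the other.
- pestle: Round wooden pestle, 0.14 to 0.28 kg, 190 mm long, leaning in a socket, thin end up. Origin: centre of the thick end's face, at the socket's bottom; z runs along it towards the thin end. Thick end 44 mm across from 0 to 85 mm; handle 30 mm across from 100 to 184 mm, sticking out. Draw it along its own z by at least 110 mm to be clear.
- spoon: Aluminium cooking spoon with a wooden handle, in the holder's other socket, flat 48 mm wide bowl up, 179 mm long, its top about 180 mm above the table: carry the pestle's thick end round it or over it. Origin at the bottom of the socket, like the pestle's. Leave it.
- jug: Yellow plastic jug, 100 x 140 x 218 mm, with twist cap and handle. Origin: centre of its underside. Leave it.
- bowl: Orange bowl, 150 mm wide, 60 mm high. Origin: centre of its underside. Leave it.
- cup: Small aluminium cup, 60 mm wide, 55 mm high, standing on the block's far left corner. Origin: centre of its underside. Leave it.
- tin: Plain metal can, 70 mm wide, 100 mm high. Origin: centre of its underside. Leave it.
Mind the look-alikes: they are no part of the job. Leave any blue or green look-alike of the mortar alone.

How it is judged:
By the outcome, as a careful person would: the job done as asked, in the order asked, and still so for the second after the job is handed in, while the arm keeps its last pose, push and grip.
It also fails if it takes over 50 s, if anything falls off the work surface, if the arm or the gripper's body presses on something with over 40 N, if the wrist force passes 120 N, or if a joint passes its speed limit or range.

### The arm

A 7-joint arm with a two-finger parallel gripper is mounted at the origin on the work surface. World frame = base frame: x ahead of the robot, y to its left, z up, the work surface at z = 0. Lengths are in m, angles in rad, forces in N, time in s.
With the tool pointing down it reaches from about 0.425 to 0.925 m from the base axis. Payload 6.8 kg.
Tool frame: the origin (TCP) lies on the mounting face of the last link; the fingertips stand 173 mm ahead of it and the grasp point (between the pads) lies 155 mm ahead of it; z points along the fingers, y is the line along which they close (so a half turn about z gives the same grasp; the last joint's range is limited). The gripper opens to 85 mm and grips with 20 to 120 N. Pads are 22 mm wide; open, the fingers measure 114 mm over their backs; the gripper's body (76 mm by 85 mm) begins 54 mm behind the grasp point. The pads swing forward as they close: fully open they stand 13 mm farther back than shut.
Start: joints at [1.124, 0.477, 0.022, 1.555, -0.011, 1.109, -0.083], TCP at [0.224, -0.637, 0.405] pointing down, gripper open.
Joint ranges: [-2.96, 2.96], [-0.34, 2.1], [-1.41, 1.46], [0.24, 2.44], [-1.37, 4.51], [0.17, 1.92], [-2.96, 2.96]. Speed limits (rad/s): [2.39, 2.39, 3.14, 3.14, 3.14, 3.14, 3.14].

### API

Orientations are given as a unit quaternion [w, x, y, z].
In Python, from station import bot gives the robot as it stands. The module is installed in compiled form; this text tells all that it offers.
- The arm moves only by the shell command python3 -m pendant 'ROWS' [FORCE]. ROWS is JSON, a list of rows, each a list of 5 numbers: the finger opening in m, from 0 to 0.0854, then the shift along the tool's x, y, z in m, then the turn about the tool's z in degrees. In form: [[jaw, x, y, z, yaw], ...]. A call has 1 to 12 rows; each row shifts and turns the commanded pose from where the row before left it, along the tool's axes as they then stand; what a row does not reach is not made up. A row lasts 1/12 s, in which the tool goes at most 41.7 mm and 7.16 degrees, less where a joint would pass 70% of its speed; a pose out of reach is approached as far as the arm can. A call with a gripper value outside its range is refused whole. The fingers move at their own pace and stop on an object; FORCE is the grip in N (left out, the last holds). Time passes only in rows, so rows that do not move let the fingers close. It gives the time, the measured TCP pose, the force, the opening and the grip force at its end, in the units of the state.
- bot.get_obs(): the state, without advancing time (a new reading comes with each control period).
- bot.read_camera(name): name is "scene" or "side" or "wrist"; returns (picture, depth): 480x640x3 uint8, blue, green, red; 480x640 float32, m along the optical axis (not along the pixel's ray), 0 where there is no reading.
- bot.camera_model(name): a dict with "intrinsics" (3x3 intrinsics, pixels), "R" (3x3) and "t" (3): a world point X has camera coordinates R X + t. Camera axes: x right, y down, z forward; pixel columns grow to the right and rows downward; lengths in m; the calibration is good to about 2 mm. A picture is of the moment at which its call begins: read the wrist's pose just before it. camera_model takes no time and is no camera call; for the wrist camera it gives the pose at the moment of the call.
- bot.hand_in(): hands the job in; it is judged then, once.
Trained networks look in the newest picture that a camera, given by its name, has taken for a name from the list of things; names that differ only in an ending like _2 or _b are one class to them, and where a whole thing is asked for, a point or a joint stands for the part that bears it (a point fixed in the world has none). Each returns a list of dicts, best first, with "score" (0 to 1); they miss things now and then, are a little off and sometimes report something else, mostly with a low value. They report only what shows in the picture. A call takes as long as a camera call. They do not tell look-alikes from the thing itself.
- bot.boxes_of(name, camera): "at" ([column, row] in pixels, amid what is visible of it).
- bot.trace(name, camera): "mask" (480x640 bool, what is visible of it) and "at" ([column, row] in pixels, amid what is visible of it).
- bot.pinpoint(name, camera): "at" ([column, row] in pixels: a listed point, or the origin of a listed thing).
The state is a dict: "t": time; "q": joint angles; "joint_vel": joint speeds; "joint_torque": joint torques, N m; "eef_pos": TCP position; "tool_rot": TCP orientation; "contact_force": force on the tool from outside, world axes, zero at the start; "torque": the same for the moment, N m; "gripper_width": opening from 0.0 (shut) to 1.0 (fully open); "grasp_force": force on a finger pad.
Only numpy, scipy, OpenCV 4.12 (cv2) and the standard library are available. Lean on these libraries where they do the work, as an engineer would, in place of code of your own. Each camera call takes 0.05 s, during which the arm holds its last target. There are 200 camera calls.

## Working session

There is one attempt and no reset: what is moved stays moved. The work goes in short steps, Python scripts to look and compute and a shell command to move; the robot and the scene stay as the last step left them, time stands still between calls to the robot, and variables do not carry over. Pictures are saved under pics/ and viewed, at most 10 in all, crops included, and the job is handed in when it is done.

```bash
mkdir -p pics; cat > h.py <<'E'
import numpy as np, cv2
from station import bot
from scipy.spatial.transform import Rotation as Ro
def w(cam,px,depth,m=None):
    m=m or bot.camera_model(cam); K=np.array(m["intrinsics"]);R=np.array(m["R"]);t=np.array(m["t"])
    c=np.linalg.inv(K)@np.array([px[0],px[1],1.])*depth
    return R.T@(c-t)
def proj(cam,X,m=None):
    m=m or bot.camera_model(cam); c=np.array(m["R"])@np.array(X)+np.array(m["t"]); p=np.array(m["intrinsics"])@c; return p[:2]/p[2]
def cloud(cam,mask,D):
    m=bot.camera_model(cam);K=np.array(m["intrinsics"]);R=np.array(m["R"]);t=np.array(m["t"])
    v,u=np.nonzero(mask&(D>0)); d=D[v,u]
    c=np.stack([(u-K[0,2])/K[0,0]*d,(v-K[1,2])/K[1,1]*d,d],1)
    return (c-t)@R
E
python3 - <<'E'
from h import *
np.set_printoptions(precision=4,suppress=True)
o=bot.get_obs();print(o["t"],o["eef_pos"],o["tool_rot"])
for c in ["scene","side"]:
    I,D=bot.read_camera(c);cv2.imwrite(f"pics/{c}.png",I);np.save(f"{c}.npy",D)
    m=bot.camera_model(c);print(c,-np.array(m["R"]).T@np.array(m["t"]))
    for n in ["clamp_pivot","clamp_end","mortar_mouth","pestle","holder","block"]:
        for r in bot.pinpoint(n,c)[:3]:
            a=r["at"];d=D[int(min(479,max(0,a[1]))),int(min(639,max(0,a[0])))]
            print(n,np.round(a,0),round(r["score"],2),w(c,a,d,m))
E
```

```text
0.0 [ 0.2242 -0.6364  0.4037] [-0.0009  0.9857  0.1686 -0.0002]
scene [1.1365 0.4106 0.5747]
clamp_pivot [232. 204.] 0.93 [ 0.5251 -0.2842  0.1207]
clamp_pivot [273. 265.] 0.47 [ 0.62   -0.0818  0.0837]
clamp_end [202. 159.] 0.64 [ 0.1662 -0.8174  0.0008]
mortar_mouth [241. 185.] 0.81 [ 0.3578 -0.4268  0.0673]
mortar_mouth [313. 182.] 0.7 [ 0.2212 -0.2772  0.0613]
pestle [505. 292.] 0.57 [0.487  0.3209 0.1075]
holder [474. 297.] 0.76 [0.4617 0.2669 0.0544]
holder [267. 246.] 0.19 [ 0.5952 -0.117   0.1016]
block [274. 262.] 0.86 [ 0.6197 -0.08    0.0911]
side [0.3746 0.5804 0.7698]
clamp_pivot [346. 165.] 0.94 [ 0.5163 -0.2836  0.1274]
clamp_end [353. 118.] 0.91 [ 0.5193 -0.3712  0.2005]
mortar_mouth [331. 188.] 0.91 [ 0.5411 -0.2236  0.1008]
mortar_mouth [458. 201.] 0.76 [ 0.2414 -0.2917  0.0576]
mortar_mouth [405. 159.] 0.7 [ 0.3826 -0.4333  0.0592]
holder [359. 412.] 0.96 [0.3876 0.2881 0.0937]
holder [355. 120.] 0.71 [ 0.5129 -0.3689  0.1962]
block [334. 237.] 0.97 [ 0.5088 -0.1079  0.0578]
```

```bash
python3 -c "
import cv2,numpy as np
a=cv2.imread('pics/scene.png');b=cv2.imread('pics/side.png')
"
```

```text
(no output)
```

View pics/scene.png

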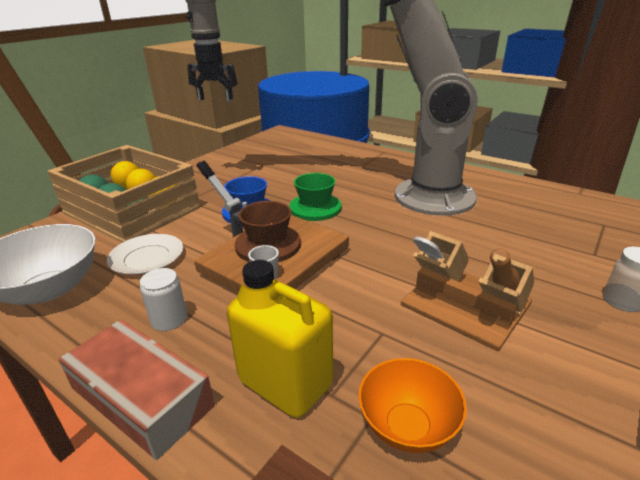

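View pics/side.png

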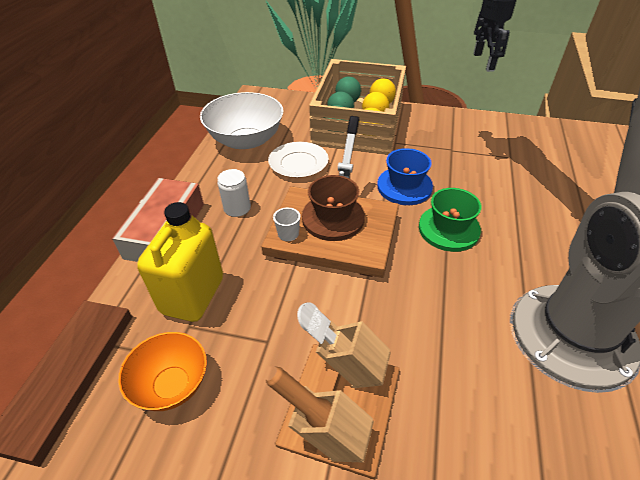

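```bash
python3 - <<'E'
from h import *
np.set_printoptions(precision=4,suppress=True)
def atz(c,px,z):
    m=bot.camera_model(c);C=-np.array(m["R"]).T@np.array(m["t"]);p=w(c,px,1.,m);return C+(p-C)*(z-C[2])/(p[2]-C[2])
for c in ["scene","side"]:
    I,D=bot.read_camera(c)
    for n,z in [("clamp_pivot",.116),("mortar_mouth",.13),("mortar",.045),("holder",0),("block",0),("pestle",.045),("spoon",.045)]:
        for r in bot.pinpoint(n,c)[:3]: print(c,n,np.round(r["at"]),round(r["score"],2),atz(c,r["at"],z))
    for r in bot.trace("pestle",c)[:2]:
        P=cloud(c,cv2.erode(r["mask"].astype(np.uint8),np.ones((3,3)))>0,D)
        mu=np.median(P,0);P=P[np.linalg.norm(P-mu,axis=1)<.12];mu=P.mean(0);u=np.linalg.svd(P-mu,full_matrices=0)[2][0];u*=np.sign(u[2])
        s=(P-mu)@u;print(" pestle",r["score"],np.round(r["at"]),len(P),mu,u,np.percentile(s,[1,99]),"top",P[P[:,2].argmax()])
    for r in bot.trace("clamp_end",c)[:2]:
        P=cloud(c,cv2.erode(r["mask"].astype(np.uint8),np.ones((2,2)))>0,D);print(" clamp",r["score"],np.round(r["at"]),len(P),np.percentile(P,[2,50,98],axis=0).ravel())
        Q=P[P[:,2]>.13];
        if len(Q)>20:
            mu=np.median(Q,0);Q=Q[np.linalg.norm(Q-mu,axis=1)<.08];mu=Q.mean(0);print("   dir",mu,np.linalg.svd(Q-mu,full_matrices=0)[2][0],Q.min(0),Q.max(0))
    if c=="side": 
        a=cv2.resize(I[90:290,250:450],(400,400),interpolation=2);b=cv2.resize(I[290:480,230:420],(400,400),interpolation=2);cv2.imwrite("pics/crop.png",np.hstack([a,b]))
E
```

```text
scene clamp_pivot [235. 205.] 0.6 [ 0.5187 -0.2809  0.116 ]
scene mortar_mouth [266. 214.] 0.83 [ 0.5306 -0.1746  0.13  ]
scene mortar_mouth [243. 186.] 0.82 [ 0.4571 -0.3143  0.13  ]
scene mortar_mouth [314. 181.] 0.77 [ 0.338  -0.1875  0.13  ]
scene mortar [245. 211.] 0.88 [ 0.4355 -0.3398  0.045 ]
scene mortar [317. 207.] 0.68 [ 0.3142 -0.1973  0.045 ]
scene mortar [268. 241.] 0.63 [ 0.5146 -0.1928  0.045 ]
scene holder [276. 264.] 0.65 [ 0.5267 -0.1615  0.    ]
scene holder [472. 300.] 0.58 [0.4021 0.2521 0.    ]
scene holder [505. 290.] 0.33 [0.3328 0.299  0.    ]
scene block [274. 262.] 0.83 [ 0.5207 -0.1721  0.    ]
scene pestle [507. 292.] 0.78 [0.4006 0.3115 0.045 ]
scene spoon [446. 266.] 0.64 [0.3814 0.1835 0.045 ]
scene spoon [171. 319.] 0.47 [ 0.8125 -0.1627  0.045 ]
 pestle 0.72 [503. 274.] 498 [0.4863 0.3136 0.1399] [ 0.6594 -0.1052  0.7444] [-0.0554  0.0579] top [0.5132 0.3157 0.1907]
 clamp 0.88 [214. 176.] 375 [ 0.5126 -0.3742  0.1284  0.5243 -0.3401  0.168   0.5322 -0.296   0.1997]
   dir [ 0.5236 -0.3392  0.1675] [ 0.0082  0.7384 -0.6743] [ 0.5086 -0.3785  0.13  ]
[... 718 characters left out ...]
35 [ 0.5353 -0.3901  0.045 ]
 pestle 0.91 [303. 397.] 1342 [0.4701 0.313  0.1537] [ 0.6544 -0.0832  0.7516] [-0.0507  0.0563] top [0.5036 0.3081 0.1991]
 pestle 0.45 [321. 327.] 1065 [0.4716 0.1779 0.1343] [ 0.6719 -0.0256  0.7402] [-0.067   0.0525] top [0.5061 0.1762 0.1757]
 clamp 0.59 [351. 141.] 363 [ 0.5059 -0.4953  0.0015  0.5164 -0.3423  0.166   0.5358 -0.2948  0.201 ]
   dir [ 0.5159 -0.3391  0.168 ] [-0.033  -0.7352  0.677 ] [ 0.5045 -0.3777  0.1302] [ 0.5259 -0.2903  0.204 ]
 clamp 0.27 [333. 212.] 3130 [ 0.4618 -0.2301  0.0489  0.5236 -0.1596  0.0816  0.5871 -0.1094  0.1308]
   dir [ 0.5102 -0.1529  0.131 ] [0.8161 0.578  0.0009] [ 0.4694 -0.2271  0.13  ] [ 0.579  -0.1219  0.1336]
```

View pics/crop.png

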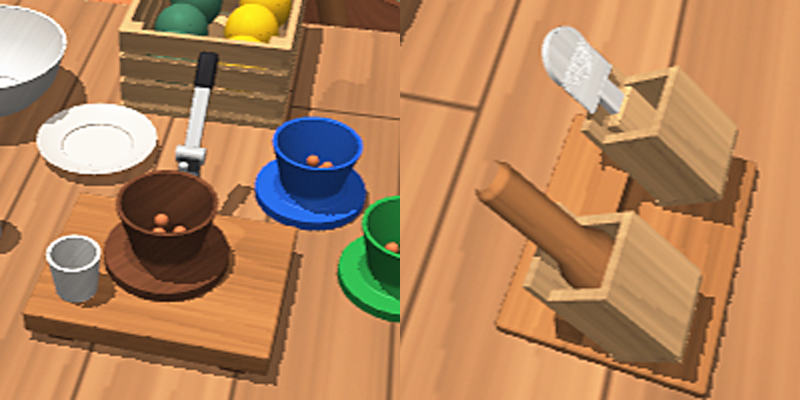

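```bash
python3 -m pendant '[[0,0.0342,-0.0165,0,0],[0,0.0342,-0.0165,0,0],[0,0.0342,-0.0165,0,0],[0,0.0342,-0.0165,0,0],[0,0.0342,-0.0165,0,0],[0,0.0342,-0.0165,0,0],[0,0.0342,-0.0165,0,0],[0,0.0342,-0.0165,0,0],[0,0.0342,-0.0165,0,0],[0,0.0342,-0.0165,0,0],[0,0.0342,-0.0165,0,0],[0,0,0,0,0]]'
python3 -m pendant '[[0,0,0,0,6.75],[0,0,0,0,6.75],[0,0,0,0,6.75],[0,0,0,0,6.75],[0,0,0,0,0],[0,0,0,0,0]]'
```

```text
t: 2.7
eef_pos: [0.525, -0.3323, 0.4049]
tool_rot: [-0.002, 0.985, 0.175, 0.002]
contact_force: [0.1, 1.5, 0.0]
gripper_width: -0.005
grasp_force: 0.0
t: 3.2
eef_pos: [0.5188, -0.3404, 0.4047]
tool_rot: [0.0, 0.998, -0.064, -0.0]
contact_force: [-0.2, 0.3, -0.5]
gripper_width: 0.001
grasp_force: 0.0
```

```bash
python3 -m pendant '[[0,0,0,0.025,0],[0,0,0,0.02,0],[0,0,0,0.008,0],[0,0,0,0.008,0],[0,0,0,0.008,0],[0,0,0,0.008,0],[0,0,0,0.008,0],[0,0,0,0.008,0],[0,0,0,0.008,0],[0,0,0,0.004,0],[0,0,0,0,0],[0,0,0,0,0]]'
```

```text
t: 4.2
eef_pos: [0.5187, -0.3402, 0.2994]
tool_rot: [-0.0, 0.998, -0.066, -0.0]
contact_force: [-0.6, -0.1, -0.4]
gripper_width: -0.001
grasp_force: 0.0
```

```bash
python3 -m pendant '[[0,0,0,0.003,0],[0,0,0,0.003,0],[0,0,0,0.002,0],[0,0,0,0,0]]'
```

```text
t: 4.53
eef_pos: [0.5187, -0.3406, 0.2943]
tool_rot: [0.0, 0.998, -0.066, 0.0]
contact_force: [-7.5, 2.8, 22.2]
gripper_width: -0.001
grasp_force: 10.9
```

```bash
python3 - <<'E'
from h import *
np.set_printoptions(precision=4,suppress=True)
I,D=bot.read_camera("side")
for r in bot.trace("clamp_end","side")[:1]:
    P=cloud("side",cv2.erode(r["mask"].astype(np.uint8),np.ones((2,2)))>0,D);print(" clamp",r["score"],np.round(r["at"]),np.percentile(P,[2,50,98],axis=0))
print(bot.pinpoint("clamp_end","side")[:1])
cv2.imwrite("pics/lev.png",cv2.resize(I[60:260,250:450],(500,500)))
E
```

```text
[{'at': [354.9, 135.8], 'score': 0.39}]
```

View pics/lev.png

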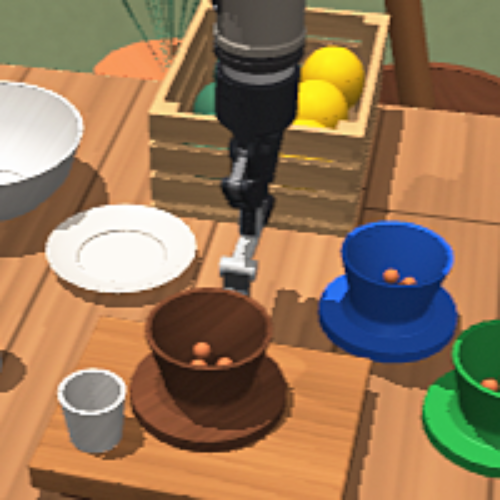

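```bash
python3 -m pendant '[[0,0,0,0.002,0],[0,0,0,0.0,0]]'; python3 -m pendant '[[0,0,0,-0.02,0],[0,0,0,-0.04,0],[0,0,0,-0.04,0],[0,0,0,-0.04,0],[0,0,0,0,0]]'
python3 - <<'E'
from h import *
np.set_printoptions(precision=4,suppress=True)
I,D=bot.read_camera("side")
for r in bot.trace("clamp_end","side")[:1]:
    M=r["mask"];print(" clamp",r["score"],np.round(r["at"]))
P=cloud("side",np.ones((480,640),bool),D)
Q=P[(abs(P[:,0]-.519)<.008)&(P[:,1]<-.29)&(P[:,1]>-.43)&(P[:,2]>.09)&(P[:,2]<.25)]
for a in np.arange(-.43,-.29,.01):
    s=Q[(Q[:,1]>a)&(Q[:,1]<=a+.01)]
    if len(s): print(round(a,3),len(s),np.percentile(s[:,2],[10,50,90]))
E
```

```text
t: 4.85
eef_pos: [0.5187, -0.3407, 0.2941]
tool_rot: [0.0, 0.998, -0.067, 0.0]
contact_force: [-12.3, 6.2, 34.2]
gripper_width: 0.002
grasp_force: 17.5
t: 5.27
eef_pos: [0.5205, -0.3411, 0.4384]
tool_rot: [0.003, 0.998, -0.066, 0.006]
contact_force: [1.0, -0.4, 1.1]
gripper_width: -0.002
grasp_force: 0.0
 clamp 0.76 [351. 150.]
-0.42 2 [0.1241 0.1242 0.1244]
-0.41 11 [0.1235 0.1245 0.1255]
-0.4 15 [0.1233 0.1249 0.1268]
-0.39 14 [0.1246 0.1248 0.1257]
-0.38 19 [0.1219 0.1233 0.1246]
-0.37 14 [0.1211 0.1225 0.1242]
-0.36 15 [0.1195 0.1223 0.1234]
-0.35 14 [0.1208 0.1222 0.1234]
-0.34 17 [0.1208 0.1223 0.124 ]
-0.33 16 [0.1203 0.1214 0.123 ]
-0.32 14 [0.1199 0.1212 0.1233]
-0.31 18 [0.1208 0.1222 0.1234]
-0.3 6 [0.1225 0.1256 0.1267]
```

```bash
cat > pf.py <<'E'
from h import *
from scipy.optimize import least_squares
np.set_printoptions(precision=4,suppress=True)
Ps=[]
for c in ["scene","side"]:
    I,D=bot.read_camera(c)
    r=[r for r in bot.trace("pestle",c) if np.hypot(*(np.array(r["at"])-proj(c,[.48,.31,.15])))<60][0]
    P=cloud(c,cv2.erode(r["mask"].astype(np.uint8),np.ones((3,3)))>0,D)
    Ps.append(P[np.linalg.norm(P-[.48,.31,.15],axis=1)<.1])
def fit(Ps):
    P=np.vstack(Ps); u=np.array([.64,-.09,.76]); p=np.array([.48,.31,.15])
    P=P[((P-p)@u>-.02)]
    def f(v):
        d=np.array([v[2],v[3],.76]);d/=np.linalg.norm(d);q=P-np.array([v[0],v[1],.15]);q=q-np.outer(q@d,d)
        return np.linalg.norm(q,axis=1)-.015
    s=least_squares(f,[.47,.31,.64,-.09],loss="soft_l1",f_scale=.002)
    v=s.x;d=np.array([v[2],v[3],.76]);d/=np.linalg.norm(d);A=np.array([v[0],v[1],.15])
    t=np.percentile((P-A)@d,99.5);o=A+d*(t-.19)
    print("axis@z.15",A,d,"tilt",np.arccos(d[2]),"yaw",np.arctan2(d[1],d[0]),"res",np.std(s.fun),"top",A+d*t,"origin",o,"g150",o+d*.15)
for x in ([Ps[0]],[Ps[1]],Ps): fit(x)
E
python3 pf.py
```

```text
axis@z.15 [0.4818 0.3055 0.15  ] [ 0.6349 -0.0657  0.7698] tilt 0.6922677299921143 yaw -0.10312700488042122 res 0.000606665737529255 top [0.5153 0.302  0.1906] origin [0.3947 0.3145 0.0444] g150 [0.4899 0.3047 0.1598]
axis@z.15 [0.4816 0.3053 0.15  ] [ 0.6477 -0.0646  0.7591] tilt 0.7088296733472936 yaw -0.0994086452061817 res 0.0009832078220197297 top [0.5155 0.3019 0.1898] origin [0.3924 0.3142 0.0456] g150 [0.4896 0.3045 0.1594]
axis@z.15 [0.4817 0.3054 0.15  ] [ 0.6431 -0.0694  0.7627] tilt 0.703385657034299 yaw -0.10746190879537611 res 0.000905496464431351 top [0.5155 0.3018 0.1901] origin [0.3933 0.315  0.0452] g150 [0.4898 0.3046 0.1596]
```

```bash
python3 -m pendant '[[0.06,-0.0067,-0.0374,0,0],[0.06,-0.0067,-0.0374,0,0],[0.06,-0.0067,-0.0374,0,0],[0.06,-0.0067,-0.0374,0,0],[0.06,-0.0067,-0.0374,0,0],[0.06,-0.0067,-0.0374,0,0],[0.06,-0.0067,-0.0374,0,0],[0.06,-0.0067,-0.0374,0,0],[0.06,-0.0067,-0.0374,0,0],[0.06,-0.0067,-0.0374,0,0]]'
python3 -m pendant '[[0.06,-0.0067,-0.0374,0,0],[0.06,-0.0067,-0.0374,0,0],[0.06,-0.0067,-0.0374,0,0],[0.06,-0.0067,-0.0374,0,0],[0.06,-0.0067,-0.0374,0,0],[0.06,-0.0067,-0.0374,0,0],[0.06,-0.0067,-0.0374,0,-1.5],[0.06,0,0,0,0],[0.06,0,0,0,0],[0.06,0,0,0,0]]'
```

```text
t: 6.4
eef_pos: [0.501, 0.0408, 0.4284]
tool_rot: [0.0, 0.998, -0.066, -0.001]
contact_force: [0.7, 0.4, -0.1]
gripper_width: 0.705
grasp_force: 0.0
t: 7.23
eef_pos: [0.4899, 0.3043, 0.4282]
tool_rot: [0.001, 0.999, -0.053, -0.001]
contact_force: [-0.2, -0.3, -0.5]
gripper_width: 0.703
grasp_force: 0.0
```

```bash
python3 -m pendant '[[0.06,0,0,0.035,0],[0.06,0,0,0.035,0],[0.06,0,0,0.03,0],[0.06,0,0,0.0136,0],[0.06,0,0,0,0],[0.02,0,0,0,0],[0.02,0,0,0,0],[0.02,0,0,0,0],[0.02,0,0,0,0],[0.02,0,0,0,0],[0.02,0,0,0,0]]' 30
```

```text
t: 8.15
eef_pos: [0.4908, 0.3048, 0.3177]
tool_rot: [-0.001, 0.999, -0.053, 0.001]
contact_force: [1.7, -2.1, 6.8]
gripper_width: 0.344
grasp_force: 30.2
```

```bash
python3 -m pendant '[[0.02,0.0064,0,-0.0076,0],[0.02,0.0096,0,-0.0114,0],[0.02,0.0096,0,-0.0114,0],[0.02,0.0096,0,-0.0114,0],[0.02,0.0096,0,-0.0114,0],[0.02,0.0096,0,-0.0114,0],[0.02,0.0096,0,-0.0114,0],[0.02,0.0096,0,-0.0114,0],[0.02,0.0096,0,-0.0114,0],[0.02,0,0,0,0],[0.02,0,0,0,0]]'
python3 - <<'E'
from h import *
I,D=bot.read_camera("side");cv2.imwrite("pics/d1.png",I[150:480,150:550])
E
```

```text
t: 9.07
eef_pos: [0.5728, 0.2959, 0.4151]
tool_rot: [-0.0, 0.999, -0.053, 0.0]
contact_force: [-1.1, -0.6, -2.7]
gripper_width: 0.343
grasp_force: 30.1
```

View pics/d1.png

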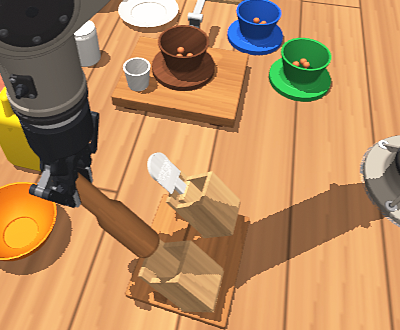

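```bash
python3 -m pendant '[[0.02,0.005,0,-0.02,0],[0.02,0.005,0,-0.03,0],[0.02,0,0,-0.03,0],[0.02,0,0,0,0],[0.02,0,0,0,0],[0.02,0,0,0,0]]' 20
cat > tilt.py <<'E'
from h import *
np.set_printoptions(precision=4,suppress=True)
e=bot.get_obs();g=np.array(e["eef_pos"])-[0,0,.155]
for c in ["side","scene"]:
    I,D=bot.read_camera(c)
    P=cloud(c,np.ones((480,640),bool),D)
    for r in bot.trace("pestle",c)[:2]:
        P=cloud(c,cv2.erode(r["mask"].astype(np.uint8),np.ones((3,3)))>0,D)
        P=P[np.linalg.norm(P-g,axis=1)<.19]
        if len(P)<50: continue
        mu=P.mean(0);u=np.linalg.svd(P-mu,full_matrices=0)[2][0];u*=np.sign(u[2])
        print(c,round(r["score"],2),len(P),"mean-grip",mu-g,"u",u,"tilt",np.arccos(u[2]),"minz-g",np.percentile(P[:,2],1)-g[2])
E
python3 tilt.py
```

```text
t: 9.62
eef_pos: [0.5817, 0.295, 0.4933]
tool_rot: [0.001, 0.999, -0.053, -0.001]
contact_force: [-0.4, -0.1, -2.4]
gripper_width: 0.34
grasp_force: 30.1
side 0.79 3138 mean-grip [-0.057   0.0124 -0.0483] u [ 0.6636 -0.1101  0.7399] tilt 0.7378246307767691 minz-g -0.10492109225635957
scene 0.92 1550 mean-grip [-0.0197  0.0086 -0.0465] u [ 0.6104 -0.0902  0.787 ] tilt 0.6649063631234731 minz-g -0.11624999306559347
```

```bash
python3 -m pendant '[[0.028,0,0,0,0],[0.028,0,0,0,0]]' 20; python3 -m pendant '[[0.0290,0,0,0,0],[0.029,0,0,0,0]]' 20;  python3 tilt.py
```

```text
t: 9.98
eef_pos: [0.5825, 0.2949, 0.4942]
tool_rot: [0.0, 0.999, -0.053, -0.0]
contact_force: [-0.6, -0.2, -1.2]
gripper_width: 0.341
grasp_force: 30.1
t: 10.15
eef_pos: [0.5826, 0.295, 0.4948]
tool_rot: [0.0, 0.999, -0.053, -0.0]
contact_force: [-0.6, -0.2, -2.2]
gripper_width: 0.342
grasp_force: 30.1
side 0.61 3145 mean-grip [-0.0569  0.0127 -0.0491] u [ 0.6624 -0.1092  0.7411] tilt 0.7360784143899196 minz-g -0.10392448086422265
scene 0.74 1684 mean-grip [-0.0196  0.0091 -0.0458] u [ 0.6096 -0.0924  0.7873] tilt 0.6643629470671992 minz-g -0.11832265709253253
```

```bash
python3 -m pendant '[[0.0294,0,0,0,0]]' 20; python3 -m pendant '[[0.0297,0,0,0,0]]' 20;  python3 tilt.py
```

```text
t: 10.43
eef_pos: [0.5826, 0.295, 0.4949]
tool_rot: [-0.0, 0.999, -0.053, 0.0]
contact_force: [1.0, -0.3, -2.5]
gripper_width: 0.347
grasp_force: 17.8
t: 10.52
eef_pos: [0.5826, 0.295, 0.4949]
tool_rot: [0.0, 0.999, -0.053, 0.0]
contact_force: [0.2, -1.0, -2.7]
gripper_width: 0.348
grasp_force: 9.0
side 0.84 3045 mean-grip [-0.0563  0.0131 -0.0497] u [ 0.6496 -0.117   0.7512] tilt 0.7209333621113065 minz-g -0.10538100174207607
scene 0.78 1666 mean-grip [-0.0182  0.009  -0.0459] u [ 0.5971 -0.0964  0.7963] tilt 0.6495881930144777 minz-g -0.11736456135777423
```

```bash
python3 -m pendant '[[0.0297,0,0,0,0],[0.0297,0,0,0,0],[0.0297,0,0,0,0]]'; python3 tilt.py; python3 -m pendant '[[0.0298,0,0,0,0],[0.0298,0,0,0,0]]'; python3 tilt.py
```

```text
t: 10.97
eef_pos: [0.5826, 0.2949, 0.4949]
tool_rot: [0.0, 0.999, -0.053, 0.0]
contact_force: [0.3, 0.1, -1.6]
gripper_width: 0.348
grasp_force: 9.0
side 0.56 3097 mean-grip [-0.056   0.0132 -0.0495] u [ 0.6515 -0.112   0.7503] tilt 0.7222903027431375 minz-g -0.10664393716399781
scene 0.67 1671 mean-grip [-0.0182  0.0093 -0.0456] u [ 0.5981 -0.1019  0.795 ] tilt 0.6518679320842277 minz-g -0.11666896459697207
t: 11.33
eef_pos: [0.5826, 0.295, 0.4949]
tool_rot: [-0.0, 0.999, -0.053, 0.0]
contact_force: [0.4, -0.1, -1.2]
gripper_width: 0.349
grasp_force: 6.6
side 0.8 2914 mean-grip [-0.0515  0.0131 -0.0533] u [ 0.5872 -0.1159  0.8011] tilt 0.641663247599836 minz-g -0.11300607697147003
scene 0.84 1944 mean-grip [-0.0122  0.0078 -0.0497] u [ 0.4903 -0.0869  0.8672] tilt 0.5212003319180205 minz-g -0.12589501714135717
```

```bash
python3 -m pendant '[[0.02985,0,0,0,0],[0.02985,0,0,0,0]]'; python3 tilt.py; python3 -m pendant '[[0.0299,0,0,0,0],[0.0299,0,0,0,0]]'; python3 tilt.py
```

```text
t: 11.7
eef_pos: [0.5826, 0.295, 0.4949]
tool_rot: [0.0, 0.999, -0.053, 0.0]
contact_force: [-0.1, -0.3, -3.0]
gripper_width: 0.355
grasp_force: 5.6
side 0.72 2833 mean-grip [-0.0475  0.0128 -0.0569] u [ 0.5298 -0.1082  0.8412] tilt 0.5713608883974526 minz-g -0.12009872150860659
scene 0.89 2101 mean-grip [-0.0106  0.0074 -0.0502] u [ 0.4576 -0.0766  0.8858] tilt 0.4825220506773248 minz-g -0.129419886324754
t: 12.07
eef_pos: [0.5826, 0.295, 0.4949]
tool_rot: [0.0, 0.999, -0.053, -0.0]
contact_force: [0.4, -0.2, -2.4]
gripper_width: 0.35
grasp_force: 4.7
side 0.68 2531 mean-grip [-0.0408  0.0123 -0.06  ] u [ 0.4508 -0.1018  0.8868] tilt 0.480446414167622 minz-g -0.1238325181718346
scene 0.96 2436 mean-grip [-0.0022  0.0057 -0.0562] u [ 0.3061 -0.0595  0.9502] tilt 0.31706966349741034 minz-g -0.14078169766374451
```

```bash
python3 -m pendant '[[0.02995,0,0,0,0],[0.02995,0,0,0,0]]'; python3 tilt.py
```

```text
t: 12.43
eef_pos: [0.5826, 0.295, 0.4949]
tool_rot: [-0.0, 0.999, -0.053, 0.0]
contact_force: [0.3, 0.2, -2.3]
gripper_width: 0.352
grasp_force: 3.6
side 0.8 2312 mean-grip [-0.0325  0.0119 -0.0651] u [ 0.334  -0.0976  0.9375] tilt 0.3553717386131387 minz-g -0.1325394812503187
scene 0.71 2669 mean-grip [-0.0009  0.0052 -0.0575] u [ 0.2805 -0.0601  0.958 ] tilt 0.29098207568015794 minz-g -0.14249259281506577
```

```bash
python3 -m pendant '[[0.02995,-0.025,0,0,0],[0.02995,-0.025,0,0,0],[0.02995,-0.02,0,0,0],[0.02995,-0.015,0,0,0],[0.02995,-0.010,0,0,0],[0.02995,-0.006,0,0,0],[0.02995,-0.003,0,0,0],[0.02995,-0.001,0,0,0],[0.02995,0,0,0,0]]'; python3 tilt.py
```

```text
t: 13.38
eef_pos: [0.4787, 0.3058, 0.4949]
tool_rot: [0.0, 0.999, -0.053, 0.0]
contact_force: [1.2, 0.4, -2.4]
gripper_width: 0.351
grasp_force: 3.4
side 0.87 1429 mean-grip [ 0.0011  0.0136 -0.0818] u [-0.0446 -0.0902  0.9949] tilt 0.10080726080399066 minz-g -0.1445445969424161
scene 0.85 2832 mean-grip [ 0.0223  0.0013 -0.062 ] u [-0.0762 -0.0059  0.9971] tilt 0.07650505938111953 minz-g -0.14913788807948142
```

```bash
python3 -m pendant '[[0.0295,0,0,0,0],[0.029,0,0,0,0]]' 30
cat > up.py <<'E'
from h import *
from scipy.optimize import least_squares
np.set_printoptions(precision=4,suppress=True)
e=bot.get_obs();g=np.array(e["eef_pos"])-[0,0,.155]
Ps=[]
for c in ["scene","side"]:
    I,D=bot.read_camera(c)
    for r in bot.trace("pestle",c)[:3]:
        P=cloud(c,cv2.erode(r["mask"].astype(np.uint8),np.ones((5,5)))>0,D);P=P[np.linalg.norm(P-g,axis=1)<.19]
        if len(P)>300: Ps.append(P);break
def fit(P):
    def f(v):
        d=np.array([v[2],v[3],1]);d/=np.linalg.norm(d);q=P-(g+np.array([v[0],v[1],0]));s=q@d+v[4]
        rad=np.interp(s,[.085,.1],[.022,.015]);return np.linalg.norm(q-np.outer(q@d,d),axis=1)-rad
    s=least_squares(f,[0,0,0,0,.15],loss="soft_l1",f_scale=.002);v=s.x
    d=np.array([v[2],v[3],1]);d/=np.linalg.norm(d);b=g+[v[0],v[1],0]-d*v[4]
    print(len(P),"d",d,"tilt",np.arccos(d[2]),"grip s",v[4],"off",v[:2],"bottom",b,"minz",np.percentile(P[:,2],1),"res",s.fun.std())
for x in Ps: fit(x)
fit(np.vstack(Ps))
E
python3 up.py
```

```text
t: 13.75
eef_pos: [0.4785, 0.306, 0.4948]
tool_rot: [0.0, 0.999, -0.053, -0.0]
contact_force: [0.5, 0.0, -2.4]
gripper_width: 0.345
grasp_force: 21.4
2407 d [-0.0294  0.0024  0.9996] tilt 0.029461165404281883 grip s 0.15630413632168466 off [ 0.0049 -0.0008] bottom [0.4879 0.3048 0.1835] minz 0.1929181963999572 res 0.001012787688564306
1321 d [-0.0299  0.0044  0.9995] tilt 0.03022582762318586 grip s 0.15695107217040108 off [ 0.004 -0.001] bottom [0.4871 0.3044 0.1829] minz 0.19939364598815182 res 0.0005461051939768766
3728 d [-0.029   0.0037  0.9996] tilt 0.02924731062365999 grip s 0.15650508601880883 off [ 0.0047 -0.0008] bottom [0.4877 0.3046 0.1833] minz 0.19375381304659292 res 0.0009154056318669682
```

```bash
python3 - <<'E'
from h import *
from scipy.optimize import least_squares
np.set_printoptions(precision=4,suppress=True)
A=[]
for c in ["scene","side"]:
    I,D=bot.read_camera(c);P=cloud(c,np.ones(D.shape,bool),D)
    P=P[(np.hypot(P[:,0]-.53,P[:,1]+.178)<.075)&(abs(P[:,2]-.131)<.0025)];P=P[np.hypot(P[:,0]-.53,P[:,1]+.175)>.04]
    A.append(P)
for P in A+[np.vstack(A)]:
    s=least_squares(lambda v:np.hypot(P[:,0]-v[0],P[:,1]-v[1])-v[2],[.53,-.175,.055],loss="soft_l1",f_scale=.002);print(len(P),s.x,s.fun.std())
E
```

```text
271 [ 0.5298 -0.1798  0.0543] 0.0019301670256675302
180 [ 0.5266 -0.1801  0.0547] 0.0019980464557974426
451 [ 0.5287 -0.1797  0.0548] 0.002230871781217262
```

```bash
python3 -m pendant '[[0.02,0,0,-0.015,0],[0.02,0,0,-0.025,0],[0.02,0,0,-0.025,0],[0.02,0,0,0,0],[0.02,0.0029,0.015,0,0],[0.02,0.0058,0.0299,0,0],[0.02,0.0058,0.0299,0,0],[0.02,0.0058,0.0299,0,0],[0.02,0.0058,0.0299,0,0],[0.02,0.0058,0.0299,0,0],[0.02,0.0058,0.0299,0,0],[0.02,0.0058,0.0299,0,0]]' 40
python3 -m pendant '[[0.02,0.0058,0.0299,0,0],[0.02,0.0058,0.0299,0,0],[0.02,0.0058,0.0299,0,0],[0.02,0.0058,0.0299,0,0],[0.02,0.0058,0.0299,0,0],[0.02,0.0058,0.0299,0,0],[0.02,0.0058,0.0299,0,0],[0.02,0.0058,0.0299,0,0],[0.02,0.003,0.0145,0,0],[0.02,0,0,0,0],[0.02,0,0,0,0]]' 40
python3 up.py
```

```text
t: 15.05
eef_pos: [0.4974, 0.0769, 0.5597]
tool_rot: [0.0, 0.999, -0.053, 0.0]
contact_force: [0.8, 0.3, -0.9]
gripper_width: 0.341
grasp_force: 40.0
t: 15.97
eef_pos: [0.5197, -0.1798, 0.5593]
tool_rot: [-0.0, 0.999, -0.054, -0.0]
contact_force: [1.7, 0.7, -2.5]
gripper_width: 0.341
grasp_force: 40.0
1211 d [-0.0297  0.0037  0.9996] tilt 0.029900093387149274 grip s 0.15652183885296947 off [ 0.005  -0.0009] bottom [ 0.5294 -0.1813  0.2479] minz 0.2578887570764446 res 0.0013076374164384087
1211 d [-0.0297  0.0037  0.9996] tilt 0.029900093387149274 grip s 0.15652183885296947 off [ 0.005  -0.0009] bottom [ 0.5294 -0.1813  0.2479] minz 0.2578887570764446 res 0.0013076374164384087
```

```bash
python3 -m pendant '[[0.02,0,0,0.01,0],[0.02,0,0,0.015,0],[0.02,0,0,0.015,0],[0.02,0,0,0.015,0],[0.02,0,0,0.013,0],[0.02,0,0,0.008,0],[0.02,0,0,0.004,0],[0.02,0,0,0,0],[0.02,0,0,0,0],[0.02,0,0,0,0],[0.02,0,0,0,0]]' 40
python3 up.py; python3 - <<'E'
from h import *
a,_=bot.read_camera("side");b,_=bot.read_camera("scene")
cv2.imwrite("pics/end.png",np.hstack([cv2.resize(a,(400,300)),cv2.resize(b,(400,300))]))
print(np.abs(bot.get_obs()["joint_vel"]).max())
E
```

```text
t: 17.08
eef_pos: [0.5201, -0.1791, 0.4808]
tool_rot: [0.0, 0.999, -0.053, 0.001]
contact_force: [0.1, -0.5, -1.9]
gripper_width: 0.337
grasp_force: 40.0
1130 d [-0.0331  0.0075  0.9994] tilt 0.03394463434004226 grip s 0.15640255684069473 off [ 0.005  -0.0006] bottom [ 0.5303 -0.1809  0.1695] minz 0.17818559682158003 res 0.0012906094563709806
743 d [-0.0297  0.0072  0.9995] tilt 0.030588445701512357 grip s 0.15714606783612714 off [ 0.0041 -0.0008] bottom [ 0.5288 -0.181   0.1687] minz 0.18054983687206316 res 0.0012430103177618875
1873 d [-0.0307  0.0068  0.9995] tilt 0.03144087413804931 grip s 0.15653907540662731 off [ 0.0049 -0.0006] bottom [ 0.5298 -0.1808  0.1693] minz 0.1788637247223558 res 0.0013099533897909382
0.001253051191644801
```

View pics/end.png

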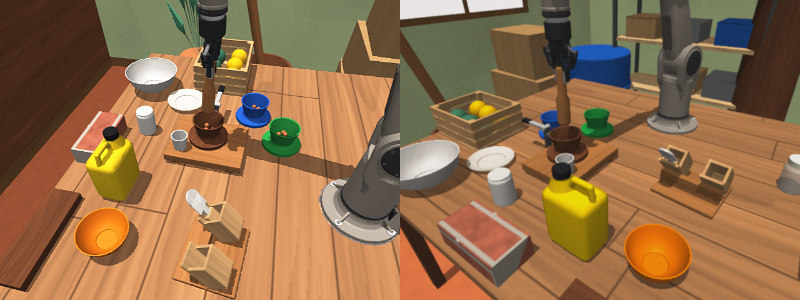

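The picture shows the pestle upright over the brown mortar (left view about 210,110; right view about 563,110). The lever is down, and the spoon and the rest have not moved.

```bash
python3 -c "
from station import bot
print(bot.hand_in())"
```

```text
the job is handed in; nothing more can be done
None
```

The job is handed in: the clamp lever is fully down, and the pestle is held still over the middle of the brown mortar's mouth, thick end down, about 4 cm above the rim and about 0.03 rad off vertical.

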